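Weigh two salvaged cells against each other and keep the heavier

ROBOT

A 6-joint arm with a two-finger parallel gripper is mounted at the origin on the work surface. World frame = base frame: x ahead of the robot, y to its left, z up, the work surface at z = 0. Lengths are in m, angles in rad, forces in N, time in s.
With the tool pointing down it reaches from about 0.375 to 0.975 m from the base axis. Payload 3.8 kg.
Tool frame: the origin (TCP) lies midway between the tips of the shut fingers; the grasp point (between the pads) lies 19 mm behind it; x points along the fingers, z is the direction in which the jaws open and shut, and the axes are right-handed (so a half turn about x gives the same grasp; the last joint's range is limited). The gripper opens to 88 mm and grips with 3 to 60 N. Pads are 18 mm wide; open, the fingers measure 123 mm over their backs; the gripper's body (75 mm by 187 mm) begins 45 mm behind the grasp point.
Start: joints at [1.076, 0.264, 1.604, -0, 1.274, -0.037], TCP at [0.298, 0.605, 0.213] pointing down, gripper open.
Joint ranges: [-2.63, 2.63], [-0.94, 2.18], [0.31, 2.57], [-1.31, 4.45], [0, 2.66], [-2.55, 2.55]. Speed limits (rad/s): [2.57, 2.57, 3.14, 3.14, 3.14, 3.14].

INTERFACE

Orientations are given as a rotation vector (axis times angle).
In Python, from plant import bot, snapshot, job gives the robot as it stands.
- The arm moves only by the tool servo_tool, never from a script. Its argument "rows" is a list of rows, each a list of 3 entries, a list of its own where there are three numbers: the opening, from -1 (shut) to 1 (fully open), then the shift along the world's x, y, z in mm, then the turn about the world's z in rad. A call has 1 to 12 rows; each row shifts and turns the commanded pose from where the row before left it; what a row does not reach is not made up. A row lasts 1/10 s, in which the tool goes at most 50 mm and 8.59 degrees, less where a joint would pass 70% of its speed; a pose out of reach is approached as far as the arm can. A call with a gripper value outside its range is refused whole. The fingers move at their own pace and stop on an object; the grip force is fixed at half the most. Time passes only in rows, so rows that do not move let the fingers close. It gives the time, the measured TCP pose, the force and the opening at its end, in the units of the state.
- bot.observe(): the state, without advancing time (a new reading comes with each control period).
- snapshot(name): name is "side" or "top"; returns a dict with "image" (384x512x3 uint8, blue, green, red), "range_z" (384x512 float32, m along the optical axis (not along the pixel's ray), 0 where there is no reading), "vertical_fov" (degrees; the focal length in pixels is half the picture's height over the tangent of half this angle, whatever the lens; pixels are square), "cx", "cy" (the principal point, pixels), "R" (3x3) and "t" (3): a world point X has camera coordinates R X + t. Camera axes: x right, y down, z forward; pixel columns grow to the right and rows downward; lengths in m; the calibration is good to about 2 mm. A picture is of the moment at which its call begins.
- job.finish_job(): hands the job in, once; it reports no verdict.
The state is a dict: "time_s": time; "joint_positions": joint angles; "qvel": joint speeds; "joint_torque": joint torques, N m; "eef_pos": TCP position; "tcp_rot": TCP orientation; "contact_force": force on the tool from outside, world axes, zero at the start; "moment": the same for the moment, N m; "gripper_width": opening from 0.0 (shut) to 1.0 (fully open).
Only numpy, scipy, OpenCV 4.12 (cv2) and the standard library are available. Lean on these libraries where they do the work, as an engineer would, in place of code of your own. Each camera call takes 0.05 s, during which the arm holds its last target.

TASK

A spent battery cell that has leaked weighs less than a sound one. Stand the two stout round cells upright on opposite pans of the balance, let go and let it tip and settle; then take the heavier one and stand it in the shallow dark grey tray, leaving the lighter one standing on its pan. Set the cells down, do not drop them.

Things in the scene. Friction and masses are not known exactly. Their poses are not given: they have to be found in the camera images.
- cell_a_center (a point): One of two like stout round battery cells: upright cylinder, 34 mm in diameter, 61 mm tall, blue sleeve, steel top. The point is its centre, 30.5 mm above its underside; z runs up its axis. Starts standing on the bench. Each weighs 70 to 190 g, unknown beforehand. (The slim round cell, 21 mm in diameter, and the flat rectangular one are not part of the job.)
- cell_b_center (a point): The other stout round cell, same size and looks; the point is its centre. With a stout cell standing on each pan, the heavier one's pan sinks to its lower stop and the other rises to its upper stop, so that their heights differ by 24 mm: within about 1 s as a rule, about 3 s if nearly equal. Where on its pan a cell stands does not affect this.
- balance: Fixed equal-arm balance, origin at the centre of its underside on the bench, beam along its y, z up. Flat level steel pans, 120 mm in diameter, are centred 100 mm to +y and -y. Empty, their tops are 75 mm above the bench; they move easily straight up and down, opposite ways, by up to 12 mm (tops 63 to 87 mm). A post, plate and needles (60 mm along y, 104 mm high) stand between them.
- tray: Fixed shallow dark grey open tray, 160 mm (its x) by 140 mm (its y) outside and 25 mm high, walls and floor 4 mm thick. Origin at the centre of its underside on the bench.
There are look-alikes about, which are no part of the job. What is shaped like the part that bears cell_a_center but green or red is not meant.

How it is judged:
On the way, in this order (a step that is already met when the one before it is completed fails the run):
1. both stout cells stand upright on opposite pans, let go, and the balance has tipped fully to the heavier one and settled ((((y of cell_a_center in the frame of balance between 0.06 and 0.14 m or y of cell_a_center in the frame of balance between -0.14 and -0.06 m) and x of cell_a_center in the frame of balance between -0.04 and 0.04 m and z of cell_a_center in the frame of balance between 0.088 and 0.0965 m and angle between each of cell_a_center, cell_b_center's own z axis and vertical below 0.17 rad and (y of cell_b_center in the frame of balance between 0.06 and 0.14 m or y of cell_b_center in the frame of balance between -0.14 and -0.06 m) and x of cell_b_center in the frame of balance between -0.04 and 0.04 m and z of cell_b_center in the frame of balance between 0.1145 and 0.123 m and contact force between the fingers and cell_a below 0.1 N and contact force between the fingers and cell_b below 0.1 N and linear speed of each of cell_a, cell_b below 0.03 m/s) or ((y of cell_b_center in the frame of balance between 0.06 and 0.14 m or y of cell_b_center in the frame of balance between -0.14 and -0.06 m) and x of cell_b_center in the frame of balance between -0.04 and 0.04 m and z of cell_b_center in the frame of balance between 0.088 and 0.0965 m and angle between each of cell_b_center, cell_a_center's own z axis and vertical below 0.17 rad and (y of cell_a_center in the frame of balance between 0.06 and 0.14 m or y of cell_a_center in the frame of balance between -0.14 and -0.06 m) and x of cell_a_center in the frame of balance between -0.04 and 0.04 m and z of cell_a_center in the frame of balance between 0.1145 and 0.123 m and contact force between the fingers and cell_a below 0.1 N and contact force between the fingers and cell_b below 0.1 N and linear speed of each of cell_a, cell_b below 0.03 m/s))), for 0.4 s.
2. the cell on the lower pan, the heavier one, is taken hold of there while the other stays untouched on the higher pan ((((y of cell_a_center in the frame of balance between 0.06 and 0.14 m or y of cell_a_center in the frame of balance between -0.14 and -0.06 m) and x of cell_a_center in the frame of balance between -0.04 and 0.04 m and z of cell_a_center in the frame of balance between 0.088 and 0.0965 m and angle between each of cell_a_center, cell_b_center's own z axis and vertical below 0.17 rad and (y of cell_b_center in the frame of balance between 0.06 and 0.14 m or y of cell_b_center in the frame of balance between -0.14 and -0.06 m) and x of cell_b_center in the frame of balance between -0.04 and 0.04 m and z of cell_b_center in the frame of balance between 0.1145 and 0.123 m and contact force between the fingers and cell_a above 1.5 N and contact force between the fingers and cell_b below 0.1 N) or ((y of cell_b_center in the frame of balance between 0.06 and 0.14 m or y of cell_b_center in the frame of balance between -0.14 and -0.06 m) and x of cell_b_center in the frame of balance between -0.04 and 0.04 m and z of cell_b_center in the frame of balance between 0.088 and 0.0965 m and angle between each of cell_b_center, cell_a_center's own z axis and vertical below 0.17 rad and (y of cell_a_center in the frame of balance between 0.06 and 0.14 m or y of cell_a_center in the frame of balance between -0.14 and -0.06 m) and x of cell_a_center in the frame of balance between -0.04 and 0.04 m and z of cell_a_center in the frame of balance between 0.1145 and 0.123 m and contact force between the fingers and cell_b above 1.5 N and contact force between the fingers and cell_a below 0.1 N))), for 0.05 s.
At the end, for the whole second after the job is handed in: The heavier cell stands upright (within 10 degrees) on the floor of the tray, wholly inside its walls; the lighter cell stands upright on its pan, its centre within 40 mm of the pan's centre along each axis of the balance, the pan down; both released and at rest (((x of cell_a_center in the frame of tray between -0.062 and 0.062 m and y of cell_a_center in the frame of tray between -0.052 and 0.052 m and z of cell_a_center in the frame of tray between 0.028 and 0.041 m and angle between each of cell_a_center, cell_b_center's own z axis and vertical below 0.17 rad and (y of cell_b_center in the frame of balance between 0.06 and 0.14 m or y of cell_b_center in the frame of balance between -0.14 and -0.06 m) and x of cell_b_center in the frame of balance between -0.04 and 0.04 m and z of cell_b_center in the frame of balance between 0.085 and 0.1 m) or (x of cell_b_center in the frame of tray between -0.062 and 0.062 m and y of cell_b_center in the frame of tray between -0.052 and 0.052 m and z of cell_b_center in the frame of tray between 0.028 and 0.041 m and angle between each of cell_b_center, cell_a_center's own z axis and vertical below 0.17 rad and (y of cell_a_center in the frame of balance between 0.06 and 0.14 m or y of cell_a_center in the frame of balance between -0.14 and -0.06 m) and x of cell_a_center in the frame of balance between -0.04 and 0.04 m and z of cell_a_center in the frame of balance between 0.085 and 0.1 m)) and contact force between the fingers and cell_a below 0.1 N and contact force between the fingers and cell_b below 0.1 N and linear speed of each of cell_a, cell_b below 0.03 m/s); the robot touches nothing.
It fails at once if a stout cell is dropped (moves faster than 0.7 m/s while not held, as after a fall of about 25 mm) ((contact force between the fingers and cell_a below 0.1 N and linear speed of cell_a above 0.7 m/s) or (contact force between the fingers and cell_b below 0.1 N and linear speed of cell_b above 0.7 m/s)).
It also fails if it takes over 58 s, if anything falls off the work surface, if the arm or the gripper's body presses on something with over 40 N, if the wrist force passes 120 N, or if a joint passes its speed limit or range.

## Working session

There is one attempt and no reset: what is moved stays moved. The work goes in short steps, Python scripts to look and compute and a tool call to move; the robot and the scene stay as the last step left them, time stands still between calls to the robot, and variables do not carry over. Pictures are saved under pics/ and viewed, and the job is handed in when it is done.

Besides the shell and the picture viewer there is one more tool, called after ">>>" as name(argument=value, ...), one argument or row to a line, values as JSON. servo_tool: Moves the arm, as the interface text tells. Its arguments: {"type":"object","properties":{"rows":{"type":"array"}},"required":["rows"]}

```bash
mkdir -p pics; ls; python3 - <<'E'
from plant import bot, snapshot, job
import cv2,numpy as np
print(bot.observe())
for n in("side","top"):
    s=snapshot(n); cv2.imwrite(f"pics/{n}0.png",s["image"]); np.savez(f"{n}0.npz",**s)
    print(n,s["vertical_fov"],s["cx"],s["cy"],s["R"],s["t"],s["range_z"].min(),s["range_z"].max())
E
```

```text
pics
{'time_s': 0.0, 'joint_positions': array([ 1.07611184e+00,  2.64737677e-01,  1.60536653e+00, -9.46797400e-06,
        1.27367755e+00, -3.69410051e-02]), 'qvel': array([-2.30125319e-03,  6.18056410e-04, -4.17574000e-04, -2.34270595e-04,
       -1.71330641e-03,  4.76505120e-05]), 'joint_torque': array([-1.20686385e-03, -5.02122509e+01, -3.56862473e+01,  7.27478787e-02,
        2.98008369e-02, -1.90732567e-04]), 'eef_pos': array([0.29796826, 0.60482709, 0.21170251]), 'tcp_rot': array([-0.86690799,  1.39357854,  0.86511316]), 'contact_force': array([-0.17198034,  0.06882434,  0.12068453]), 'moment': array([0.00733784, 0.0102089 , 0.03242374]), 'gripper_width': 0.9999989288440019}
side 55.947531754367255 257.50922045732034 198.5499644248523 [[-0.9896474  -0.14217338  0.01961493]
 [-0.09913032  0.57831122 -0.80977115]
 [ 0.10378437 -0.80333235 -0.58641789]] [0.50509109 0.09569942 0.85687355] 0.0 3.1197891
top 45.24342129611608 260.91791014884654 183.62735242847648 [[ 0.00904305 -0.9998242  -0.01642517]
 [-0.99762992 -0.00790029 -0.06835293]
 [ 0.06821115  0.01700436 -0.99752599]] [0.00891463 0.49772245 1.19297966] 0.0 2.0730128
```

View pics/side0.png

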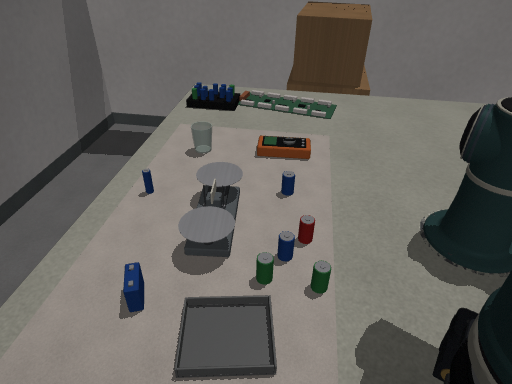

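View pics/top0.png

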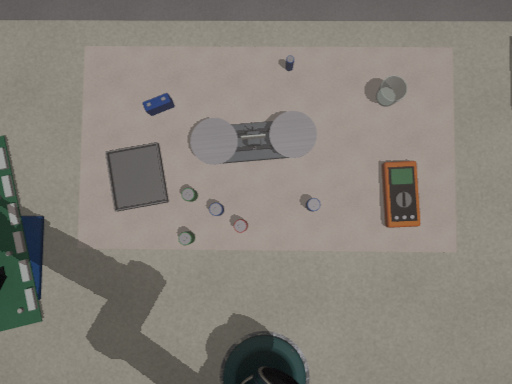

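```bash
cat > h.py <<'E'
import numpy as np,cv2
def cloud(s):
    h,w=s["range_z"].shape; f=h/2/np.tan(np.radians(float(s["vertical_fov"]))/2)
    u,v=np.meshgrid(np.arange(w),np.arange(h)); z=s["range_z"]
    P=np.stack([(u-s["cx"])/f*z,(v-s["cy"])/f*z,z],-1)
    return (P-s["t"])@s["R"], z>0
def ray(s,u,v,zp):
    h=384; f=h/2/np.tan(np.radians(float(s["vertical_fov"]))/2)
    d=np.array([(u-s["cx"])/f,(v-s["cy"])/f,1])@s["R"]; c=-s["t"]@s["R"]
    return c+d*(zp-c[2])/d[2]
def pix(s,X):
    f=384/2/np.tan(np.radians(float(s["vertical_fov"]))/2); p=s["R"]@X+s["t"]
    return p[0]/p[2]*f+s["cx"],p[1]/p[2]*f+s["cy"]
E
python3 - <<'E'
from h import *
T=np.load("top0.npz");S=np.load("side0.npz")
W,ok=cloud(T)
for n,(u,v) in dict(a=(216,209),b=(313,204),red=(241,226),g1=(189,194),g2=(185,238),slim=(290,62)).items():
    w=W[v-16:v+17,u-16:u+17].reshape(-1,3); k=ok[v-16:v+17,u-16:u+17].ravel()
    w=w[k&(w[:,2]>.05)&(w[:,2]<.075)]
    c,r=cv2.minEnclosingCircle(w[:,:2].astype(np.float32)); print(n,len(w),c,r,w.mean(0),np.ptp(w,0))
# side blue mask
hsv=cv2.cvtColor(S["image"],cv2.COLOR_BGR2HSV)
WS,oks=cloud(S)
m=cv2.inRange(hsv,(105,120,40),(130,255,255))
n,l,st,ce=cv2.connectedComponentsWithStats(m)
for i in range(1,n):
    if st[i,4]>60:
        w=WS[(l==i)&oks]; print(ce[i],st[i],w.min(0) if len(w) else 0,w.max(0) if len(w) else 0)
# pans
for n,(u,v) in dict(p1=(213,141),p2=(293,134)).items():
    w=W[v-40:v+41,u-40:u+41].reshape(-1,3); k=ok[v-40:v+41,u-40:u+41].ravel()
    w=w[k&(w[:,2]>.06)&(w[:,2]<.09)]
    c,r=cv2.minEnclosingCircle(w[:,:2].astype(np.float32)); print(n,len(w),c,r,w.mean(0),w.min(0),w.max(0))
# tray
w=W[130:225,95:180].reshape(-1,3);k=ok[130:225,95:180].ravel()
a=w[k&(w[:,2]>.014)&(w[:,2]<.04)]
print("tray",len(a),cv2.minAreaRect(a[:,:2].astype(np.float32)))
print(W[175,138],W[30,60:400:60,2])
E
```

```text
a 139 (0.43059447407722473, 0.12840618193149567) 0.01675834320485592 [0.43027992 0.12813311 0.05869971] [0.03290773 0.03055168 0.01128085]
b 139 (0.4438396096229553, -0.11979182809591293) 0.016686145216226578 [ 0.44398253 -0.1193135   0.05909535] [0.03051917 0.03102162 0.01434335]
red 143 (0.3884478211402893, 0.06544607877731323) 0.016789210960268974 [0.38863648 0.06523029 0.0588574 ] [0.03275046 0.03305678 0.01147539]
g1 143 (0.4670717716217041, 0.19932006299495697) 0.017164010554552078 [0.4670432  0.19904858 0.0590411 ] [0.0306676  0.03333424 0.01292636]
g2 144 (0.3558633625507355, 0.2049165517091751) 0.01688574068248272 [0.35581009 0.20429339 0.05893717] [0.0304632  0.03300039 0.01545238]
slim 67 (0.8157678842544556, -0.057428471744060516) 0.010949656367301941 [ 0.81352819 -0.05778088  0.06549735] [0.02098993 0.01825887 0.02363467]
[201.60606061  90.84848485] [195  83  13  17 132] [ 0.82233136 -0.88600716  0.00271047] [ 0.89527077 -0.66971399  0.07247479]
[212.93939394  91.42424242] [209  84   9  16  99] [ 0.78869753 -0.75572961  0.03333328] [ 0.80734656 -0.66982313  0.07186459]
[
[... 491 characters left out ...]
33.82929936 287.84203822] [123 263  21  49 785] [0.68083156 0.25257313 0.00223792] [0.72860864 0.32218208 0.06251633]
p1 1833 (0.6054853200912476, 0.11203500628471375) 0.08155930042266846 [0.60170869 0.12856965 0.07454578] [0.54197223 0.03265309 0.06116111] [0.65987623 0.19277916 0.08935348]
p2 1845 (0.6124104261398315, -0.04501995071768761) 0.08176002651453018 [ 0.61928448 -0.06124047  0.07452712] [ 0.56095739 -0.12530192  0.06257709] [0.67909998 0.03330187 0.08879785]
tray 479 ((0.5142648220062256, 0.34380656480789185), (0.16034691035747528, 0.14203643798828125), 10.684496879577637)
[0.51907098 0.34198079 0.00332588] [-0.00274358 -0.00209501 -0.00261182 -0.00161516 -0.00487269  0.00251236]
```

```bash
python3 - <<'E'
from plant import bot
from scipy.spatial.transform import Rotation as R
import numpy as np
o=bot.observe();M=R.from_rotvec(o["tcp_rot"]).as_matrix();print(M.round(3));z=M[:,2]
c=np.arctan2(z[1],z[0]);print("jaw",c)
for n,g in dict(A=np.arctan2(-.51,.86),beamx=np.radians(5.5)).items():
    d=(g-c+np.pi/2)%np.pi-np.pi/2;print(n,d)
E
```

```text
[[-0.001 -0.897  0.442]
 [-0.002  0.442  0.897]
 [-1.     0.    -0.002]]
jaw 1.1130263272236642
A 1.4932925782759696
beamx -1.017033218363976
```

>>> servo_tool(
  rows=[
    [1,[11,-40,0],-0.137],
    [1,[11,-40,0],-0.137],
    [1,[11,-40,0],-0.137],
    [1,[11,-40,0],-0.137],
    [1,[11,-40,0],-0.137],
    [1,[11,-40,0],-0.137],
    [1,[11,-40,0],-0.137],
    [1,[11,-40,0],-0.137],
    [1,[11,-40,0],-0.137],
    [1,[11,-40,0],-0.137],
    [1,[11,-40,0],-0.137],
    [1,[11,-37,0],-0.137],
  ],
)

```text
time_s: 1.3
eef_pos: [0.4301, 0.1266, 0.2127]
tcp_rot: [0.42, 1.53, -0.421]
contact_force: [0.3, -0.2, -0.1]
gripper_width: 0.995
```

>>> servo_tool(
  rows=[
    [1,[0,0,0],0],
    [1,[0,0,0],0],
    [1,[0,0,0],0],
  ],
)

```text
time_s: 1.6
eef_pos: [0.4299, 0.1292, 0.2127]
tcp_rot: [0.415, 1.531, -0.415]
contact_force: [-0.6, -0.0, 0.4]
gripper_width: 0.998
```

>>> servo_tool(
  rows=[
    [1,[0,0,-30],0],
    [1,[0,0,-40],0],
    [1,[0,0,-40],0],
    [1,[0,0,-30],0],
    [1,[0,0,-25],0],
    [1,[0,0,-15],0],
    [1,[0,0,-10],0],
    [1,[0,0,0],0],
  ],
)

```text
time_s: 2.4
eef_pos: [0.4288, 0.1293, 0.0217]
tcp_rot: [0.413, 1.534, -0.415]
contact_force: [-0.2, -0.7, 0.1]
gripper_width: 0.999
```

>>> servo_tool(
  rows=[
    [-1,[0,0,0],0],
    [-1,[0,0,0],0],
    [-1,[0,0,0],0],
    [-1,[0,0,0],0],
    [-1,[0,0,0],0],
    [-1,[0,0,0],0],
    [-1,[0,0,0],0],
    [-1,[0,0,0],0],
  ],
)

```text
time_s: 3.2
eef_pos: [0.4306, 0.1284, 0.0231]
tcp_rot: [0.416, 1.53, -0.416]
contact_force: [1.1, -0.3, 0.1]
gripper_width: 0.376
```

>>> servo_tool(
  rows=[
    [-1,[0,0,10],0],
    [-1,[0,0,20],0],
    [-1,[0,0,40],0],
    [-1,[0,0,40],0],
    [-1,[0,0,20],0],
  ],
)

```text
time_s: 3.7
eef_pos: [0.432, 0.1289, 0.1572]
tcp_rot: [0.418, 1.526, -0.414]
contact_force: [1.2, -0.1, -0.8]
gripper_width: 0.372
```

>>> servo_tool(
  rows=[
    [-1,[11,1,0],0.057],
    [-1,[16,0,0],0.057],
    [-1,[16,1,0],0.057],
    [-1,[16,0,0],0.057],
    [-1,[16,1,0],0.057],
    [-1,[16,0,0],0.057],
    [-1,[16,1,0],0.057],
    [-1,[16,0,0],0.057],
    [-1,[16,1,0],0.057],
    [-1,[16,1,0],0.057],
    [-1,[16,0,0],0.057],
    [-1,[0,0,0],0],
  ],
)

```text
time_s: 4.9
eef_pos: [0.6027, 0.1344, 0.1533]
tcp_rot: [-0.075, 1.569, 0.075]
contact_force: [-0.3, 0.2, -1.1]
gripper_width: 0.375
```

>>> servo_tool(
  rows=[
    [-1,[0,0,0],0],
    [-1,[0,0,0],0],
    [-1,[0,0,0],0],
  ],
)

```text
time_s: 5.2
eef_pos: [0.6004, 0.1345, 0.153]
tcp_rot: [-0.075, 1.57, 0.075]
contact_force: [-0.8, 0.3, -1.2]
gripper_width: 0.375
```

```bash
python3 - <<'E'
from plant import bot, snapshot, job
import cv2,numpy as np
for n in("side","top"):
    s=snapshot(n); cv2.imwrite(f"pics/{n}1.png",s["image"]); np.savez(f"{n}1.npz",**s)
print(bot.observe()["eef_pos"])
a=[cv2.imread(f"pics/{n}1.png")[80:340,60:400] for n in("side","top")]
cv2.imwrite("pics/c1.png",np.hstack(a))
E
```

```text
[0.60073214 0.13452575 0.15313219]
```

View pics/c1.png

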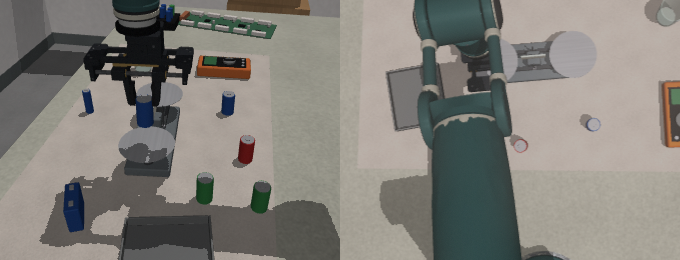

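>>> servo_tool(
  rows=[
    [-1,[0,0,-15],0],
    [-1,[0,0,-20],0],
    [-1,[0,0,-10],0],
    [-1,[0,0,-4],0],
    [-1,[0,0,-4],0],
    [-1,[0,0,-4],0],
    [-1,[0,0,-3],0],
    [-1,[0,0,0],0],
  ],
)

```text
time_s: 6.1
eef_pos: [0.6013, 0.1345, 0.0929]
tcp_rot: [-0.075, 1.57, 0.075]
contact_force: [-0.1, -0.9, -1.5]
gripper_width: 0.375
```

>>> servo_tool(
  rows=[
    [-1,[0,0,-2],0],
    [-1,[0,0,-2],0],
    [-1,[0,0,-2],0],
    [-1,[0,0,0],0],
    [-1,[0,0,0],0],
  ],
)

```text
time_s: 6.6
eef_pos: [0.6013, 0.1345, 0.0869]
tcp_rot: [-0.075, 1.57, 0.075]
contact_force: [0.5, 0.3, -0.5]
gripper_width: 0.376
```

>>> servo_tool(
  rows=[
    [-1,[0,0,-1],0],
    [-1,[0,0,0],0],
    [-1,[0,0,0],0],
  ],
)

```text
time_s: 6.9
eef_pos: [0.6015, 0.1345, 0.0862]
tcp_rot: [-0.075, 1.569, 0.075]
contact_force: [0.5, -0.1, -0.6]
gripper_width: 0.374
```

>>> servo_tool(
  rows=[
    [-1,[0,0,-1],0],
    [-1,[0,0,0],0],
    [-1,[0,0,0],0],
  ],
)

```text
time_s: 7.2
eef_pos: [0.6018, 0.1346, 0.086]
tcp_rot: [-0.075, 1.569, 0.075]
contact_force: [-2.3, -0.4, 5.5]
gripper_width: 0.374
```

Bottom stop reached (5.5 N). Release and retreat.

>>> servo_tool(
  rows=[
    [0.2,[0,0,0],0],
    [0.2,[0,0,0],0],
    [0.2,[0,0,0],0],
    [1,[0,0,0],0],
    [1,[0,0,0],0],
    [1,[0,0,0],0],
    [1,[0,0,0],0],
  ],
)

```text
time_s: 7.9
eef_pos: [0.6013, 0.1345, 0.0849]
tcp_rot: [-0.075, 1.57, 0.075]
contact_force: [0.4, 0.4, 0.1]
gripper_width: 0.938
```

>>> servo_tool(
  rows=[
    [1,[0,0,10],0],
    [1,[0,0,25],0],
    [1,[0,0,40],0],
    [1,[0,0,40],0],
    [1,[0,0,15],0],
  ],
)

```text
time_s: 8.4
eef_pos: [0.6041, 0.135, 0.2212]
tcp_rot: [-0.074, 1.561, 0.076]
contact_force: [1.1, 0.5, 0.6]
gripper_width: 1.0
```

>>> servo_tool(
  rows=[
    [1,[-12,-20,0],0],
    [1,[-16,-25,0],0],
    [1,[-16,-25,0],0],
    [1,[-16,-25,0],0],
    [1,[-16,-25,0],0],
    [1,[-16,-25,0],0],
    [1,[-16,-25,0],0],
    [1,[-16,-25,0],0],
    [1,[-16,-25,0],0],
    [1,[-16,-25,0],0],
    [1,[-1,-9,0],0],
    [1,[0,0,0],0],
  ],
)

```text
time_s: 9.6
eef_pos: [0.4442, -0.1203, 0.2149]
tcp_rot: [-0.073, 1.569, 0.074]
contact_force: [0.0, 0.1, -0.2]
gripper_width: 0.998
```

```bash
python3 - <<'E'
from plant import bot, snapshot, job
import cv2,numpy as np
for n in("side","top"):
    s=snapshot(n); cv2.imwrite(f"pics/{n}2.png",s["image"]); np.savez(f"{n}2.npz",**s)
print(bot.observe()["eef_pos"])
a=[cv2.imread(f"pics/{n}2.png")[80:340,60:400] for n in("side","top")]
cv2.imwrite("pics/c2.png",np.hstack(a))
E
```

```text
[ 0.4447463  -0.11911282  0.2149169 ]
```

View pics/c2.png

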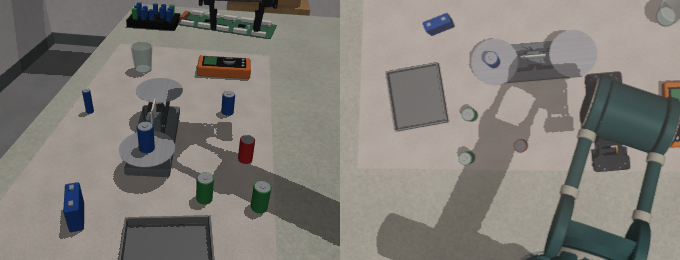

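Cell A (crop 146,137) stands on the near pan, which is down; the far pan is up, and B is untouched.

>>> servo_tool(
  rows=[
    [1,[0,0,-30],0],
    [1,[0,0,-40],0],
    [1,[0,0,-40],0],
    [1,[0,0,-33],0],
    [1,[0,0,-25],0],
    [1,[0,0,-15],0],
    [1,[0,0,-10],0],
    [1,[0,0,0],0],
  ],
)

```text
time_s: 10.5
eef_pos: [0.4436, -0.1184, 0.0206]
tcp_rot: [-0.075, 1.572, 0.077]
contact_force: [0.7, 0.5, -0.4]
gripper_width: 1.004
```

>>> servo_tool(
  rows=[
    [-1,[0,0,0],0],
    [-1,[0,0,0],0],
    [-1,[0,0,0],0],
    [-1,[0,0,0],0],
    [-1,[0,0,0],0],
    [-1,[0,0,0],0],
    [-1,[0,0,0],0],
    [-1,[0,0,0],0],
  ],
)

```text
time_s: 11.3
eef_pos: [0.4445, -0.1196, 0.0221]
tcp_rot: [-0.075, 1.569, 0.075]
contact_force: [0.9, -0.3, -0.2]
gripper_width: 0.379
```

```bash
python3 - <<'E'
from h import *
T=np.load("top2.npz");W,ok=cloud(T)
m=ok&(W[...,2]>.112)&(W[...,2]<.14)&(W[...,0]>.55)&(W[...,0]<.66)&(W[...,1]>.09)&(W[...,1]<.19)
w=W[m];print("A",cv2.minEnclosingCircle(w[:,:2].astype(np.float32)),w.mean(0))
for y0,y1 in((-.13,-.01),(.09,.2)):
  m=ok&(W[...,2]>.05)&(W[...,2]<.1)&(W[...,0]>.53)&(W[...,0]<.70)&(W[...,1]>y0)&(W[...,1]<y1)
  w=W[m];print(w.min(0),w.max(0),np.median(w[:,2]))
E
```

```text
A ((0.6011340618133545, 0.1357707977294922), 0.017185386270284653) [0.60094227 0.13472115 0.1217011 ]
[ 0.5620459  -0.12429749  0.05181428] [ 0.67908345 -0.01184657  0.09244476] 0.08642245481678834
[0.543266   0.09126361 0.05517187] [0.66004534 0.19208697 0.09952042] 0.062439554970534994
```

>>> servo_tool(
  rows=[
    [-1,[0,0,10],0],
    [-1,[0,0,20],0],
    [-1,[0,0,40],0],
    [-1,[0,0,40],0],
    [-1,[0,0,20],0],
  ],
)

```text
time_s: 11.8
eef_pos: [0.446, -0.1201, 0.1562]
tcp_rot: [-0.077, 1.565, 0.074]
contact_force: [0.8, -0.2, -0.5]
gripper_width: 0.372
```

>>> servo_tool(
  rows=[
    [-1,[11,3,0],0],
    [-1,[16,5,0],0],
    [-1,[16,5,0],0],
    [-1,[16,5,0],0],
    [-1,[16,5,0],0],
    [-1,[16,5,0],0],
    [-1,[16,5,0],0],
    [-1,[16,5,0],0],
    [-1,[16,5,0],0],
    [-1,[16,5,0],0],
    [-1,[16,5,0],0],
    [-1,[4,0,0],0],
  ],
)

```text
time_s: 13.0
eef_pos: [0.6213, -0.0656, 0.1513]
tcp_rot: [-0.076, 1.569, 0.076]
contact_force: [0.4, -0.0, -1.8]
gripper_width: 0.376
```

>>> servo_tool(
  rows=[
    [-1,[0,0,-10],0],
    [-1,[0,0,-15],0],
    [-1,[0,0,-10],0],
    [-1,[0,0,-3],0],
    [-1,[0,0,0],0],
    [-1,[0,0,0],0],
    [-1,[0,0,0],0],
  ],
)

```text
time_s: 13.7
eef_pos: [0.6199, -0.0667, 0.1149]
tcp_rot: [-0.076, 1.568, 0.075]
contact_force: [-0.8, 0.6, -1.9]
gripper_width: 0.374
```

```bash
python3 - <<'E'
from plant import bot, snapshot, job
import cv2,numpy as np
s=snapshot("side"); print(bot.observe()["eef_pos"])
cv2.imwrite("pics/s3.png",cv2.resize(s["image"][120:270,120:320],None,fx=4,fy=4)[:600])
E
```

```text
[ 0.61988221 -0.06665761  0.11488833]
```

View pics/s3.png

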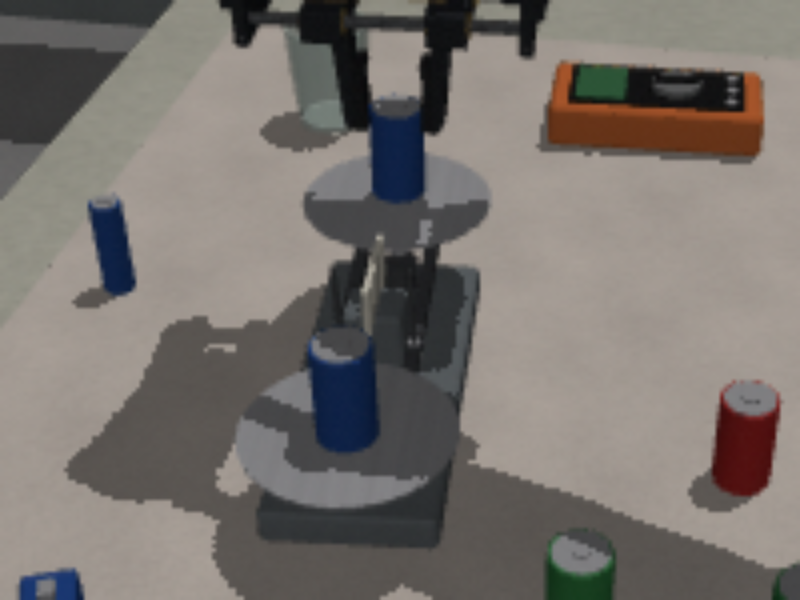

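>>> servo_tool(
  rows=[
    [-1,[0,0,-3],0],
    [-1,[0,0,-3],0],
    [-1,[0,0,0],0],
    [-1,[0,0,0],0],
    [0.2,[0,0,0],0],
    [0.2,[0,0,0],0],
    [0.2,[0,0,0],0],
    [1,[0,0,0],0],
    [1,[0,0,0],0],
    [1,[0,0,0],0],
  ],
)

```text
time_s: 14.75
eef_pos: [0.6193, -0.0665, 0.108]
tcp_rot: [-0.075, 1.57, 0.075]
contact_force: [0.8, 0.1, 0.0]
gripper_width: 0.848
```

>>> servo_tool(
  rows=[
    [1,[0,0,10],0],
    [1,[0,0,20],0],
    [1,[0,0,30],0],
    [1,[0,0,30],0],
    [1,[0,0,10],0],
    [1,[0,0,0],0],
    [1,[0,0,0],0],
  ],
)

```text
time_s: 15.45
eef_pos: [0.6187, -0.0664, 0.2071]
tcp_rot: [-0.075, 1.571, 0.076]
contact_force: [0.4, -0.3, -0.6]
gripper_width: 1.002
```

```bash
python3 - <<'E'
from plant import bot, snapshot, job
import cv2,numpy as np
s=snapshot("side"); print(bot.observe()["eef_pos"])
np.savez("side4.npz",**s)
cv2.imwrite("pics/s4.png",cv2.resize(s["image"][120:270,120:320],None,fx=4,fy=4)[:600])
E
```

```text
[ 0.61823926 -0.06636659  0.20620516]
```

View pics/s4.png

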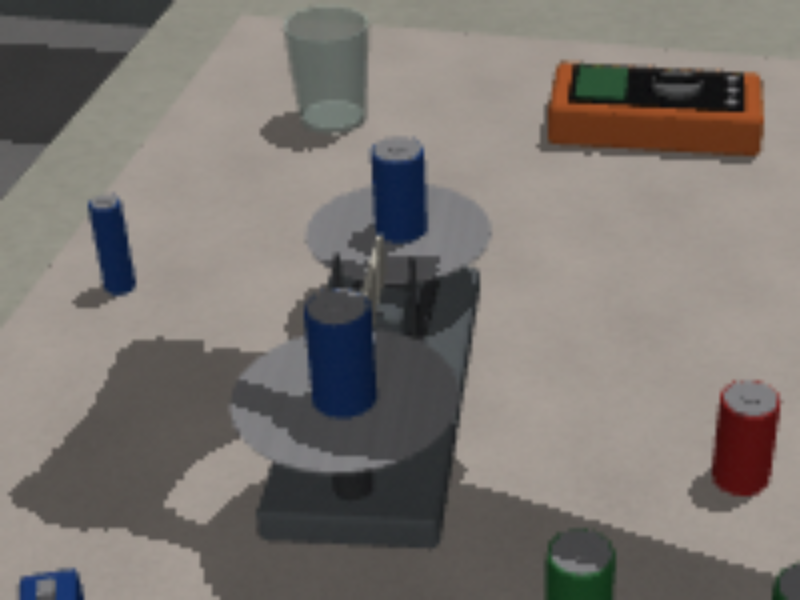

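The far pan (y<0, cell at 400,190) sank and the near one rose, so B looks heavier. I'll let it settle and check the heights.

>>> servo_tool(
  rows=[
    [1,[0,0,0],0],
    [1,[0,0,0],0],
    [1,[0,0,0],0],
    [1,[0,0,0],0],
    [1,[0,0,0],0],
    [1,[0,0,0],0],
    [1,[0,0,0],0],
    [1,[0,0,0],0],
    [1,[0,0,0],0],
    [1,[0,0,0],0],
    [1,[0,0,0],0],
    [1,[0,0,0],0],
  ],
)

```text
time_s: 16.7
eef_pos: [0.6193, -0.0665, 0.208]
tcp_rot: [-0.075, 1.57, 0.075]
contact_force: [-0.9, 0.5, 0.6]
gripper_width: 1.0
```

>>> servo_tool(
  rows=[
    [1,[0,0,0],0],
    [1,[0,0,0],0],
    [1,[0,0,0],0],
    [1,[0,0,0],0],
    [1,[0,0,0],0],
    [1,[0,0,0],0],
    [1,[0,0,0],0],
    [1,[0,0,0],0],
    [1,[0,0,0],0],
    [1,[0,0,0],0],
  ],
)

```text
time_s: 17.7
eef_pos: [0.6193, -0.0665, 0.208]
tcp_rot: [-0.075, 1.57, 0.075]
contact_force: [0.9, -0.2, 1.1]
gripper_width: 1.004
```

```bash
python3 - <<'E'
from plant import bot, snapshot, job
from h import *
s=snapshot("side"); print(bot.observe()["eef_pos"])
W,ok=cloud(s); hsv=cv2.cvtColor(s["image"],cv2.COLOR_BGR2HSV)
blue=cv2.inRange(hsv,(105,120,30),(130,255,255))>0
for n,(y0,y1) in dict(B=(-.1,-.03),A=(.1,.17)).items():
  r=ok&(W[...,0]>.5)&(W[...,0]<.7)&(W[...,1]>y0)&(W[...,1]<y1)
  b=W[r&blue&(W[...,2]>.05)]; p=W[r&~blue&(W[...,2]>.05)&(W[...,2]<.1)]
  print(n,"cell",b.min(0),b.max(0),"pan",np.median(p[:,2]))
E
```

```text
[ 0.61931377 -0.06653453  0.20801172]
B cell [ 0.58209099 -0.06987728  0.0635536 ] [ 0.65978583 -0.03567866  0.30943877] pan 0.0634127347568072
A cell [0.58590243 0.13096539 0.08699116] [0.61747012 0.15312828 0.14703516] pan 0.08714378953520778
```

Pans are at 63 mm (B) and 87 mm (A), so B is heavier. Grasp B.

>>> servo_tool(
  rows=[
    [1,[0,0,-20],0],
    [1,[0,0,-30],0],
    [1,[0,0,-30],0],
    [1,[0,0,-22],0],
    [1,[0,0,-12],0],
    [1,[0,0,-8],0],
    [1,[0,0,0],0],
    [1,[0,0,0],0],
  ],
)

```text
time_s: 18.55
eef_pos: [0.6202, -0.0666, 0.0871]
tcp_rot: [-0.076, 1.568, 0.075]
contact_force: [-0.3, 0.5, -0.1]
gripper_width: 0.999
```

>>> servo_tool(
  rows=[
    [-1,[0,0,0],0],
    [-1,[0,0,0],0],
    [-1,[0,0,0],0],
    [-1,[0,0,0],0],
    [-1,[0,0,0],0],
    [-1,[0,0,0],0],
    [-1,[0,0,0],0],
    [-1,[0,0,0],0],
    [-1,[0,0,0],0],
  ],
)

```text
time_s: 19.45
eef_pos: [0.6194, -0.0665, 0.086]
tcp_rot: [-0.075, 1.569, 0.075]
contact_force: [0.2, 0.3, -0.2]
gripper_width: 0.375
```

>>> servo_tool(
  rows=[
    [-1,[0,0,3],0],
    [-1,[0,0,4],0],
    [-1,[0,0,4],0],
    [-1,[0,0,4],0],
    [-1,[0,0,4],0],
    [-1,[0,0,4],0],
    [-1,[0,0,4],0],
    [-1,[0,0,15],0],
    [-1,[0,0,30],0],
    [-1,[0,0,40],0],
    [-1,[0,0,30],0],
    [-1,[0,0,8],0],
  ],
)

```text
time_s: 20.65
eef_pos: [0.6221, -0.0669, 0.242]
tcp_rot: [-0.077, 1.561, 0.074]
contact_force: [0.9, 0.2, -1.0]
gripper_width: 0.372
```

```bash
python3 - <<'E'
from plant import bot, snapshot, job
import cv2,numpy as np
s=snapshot("side"); o=bot.observe();print(o["eef_pos"],o["joint_positions"])
cv2.imwrite("pics/s5.png",cv2.resize(s["image"][70:270,120:320],None,fx=3,fy=3)[:600])
E
```

```text
[ 0.62170388 -0.06682801  0.24109391] [-1.46926643e-01  1.49485105e-01  1.68885604e+00  2.43636362e-05
  1.29546068e+00 -2.43004600e-01]
```

View pics/s5.png

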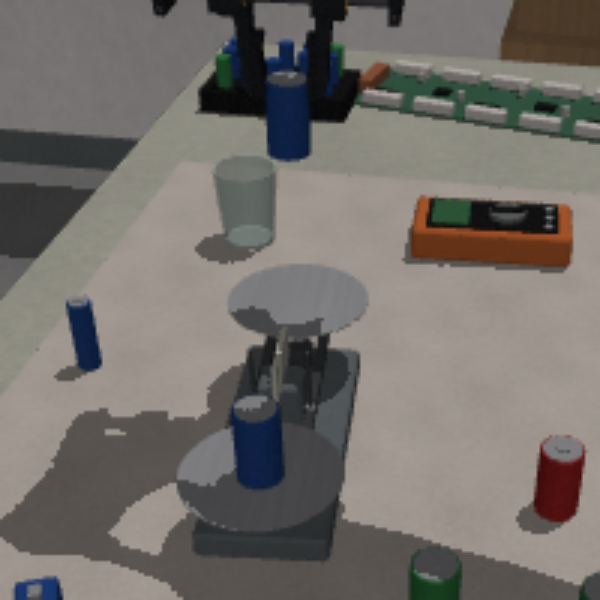

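>>> servo_tool(
  rows=[
    [-1,[-6,22,0],0],
    [-1,[-9,36,0],0],
    [-1,[-10,38,0],0],
    [-1,[-10,38,0],0],
    [-1,[-10,38,0],0],
    [-1,[-10,38,0],0],
    [-1,[-10,38,0],0],
    [-1,[-10,38,0],0],
    [-1,[-10,38,0],0],
    [-1,[-10,38,0],0],
    [-1,[-8,32,0],0],
    [-1,[-3,16,0],0],
  ],
)

```text
time_s: 21.9
eef_pos: [0.5113, 0.3454, 0.2337]
tcp_rot: [-0.078, 1.573, 0.077]
contact_force: [-0.4, -0.4, -1.5]
gripper_width: 0.375
```

>>> servo_tool(
  rows=[
    [-1,[0,0,0],0],
    [-1,[0,0,0],0],
    [-1,[0,0,0],0],
    [-1,[0,0,-20],0],
    [-1,[0,0,-40],0],
    [-1,[0,0,-40],0],
    [-1,[0,0,-40],0],
    [-1,[0,0,-25],0],
    [-1,[0,0,-15],0],
    [-1,[0,0,-10],0],
    [-1,[0,0,0],0],
    [-1,[0,0,0],0],
  ],
)

```text
time_s: 23.1
eef_pos: [0.5146, 0.3438, 0.0474]
tcp_rot: [-0.074, 1.567, 0.076]
contact_force: [0.2, 1.0, -1.6]
gripper_width: 0.371
```

```bash
python3 - <<'E'
from plant import bot, snapshot, job
import cv2,numpy as np
s=snapshot("side"); o=bot.observe();print(o["eef_pos"])
cv2.imwrite("pics/s6.png",cv2.resize(s["image"][184:384,120:320],None,fx=3,fy=3)[:600])
E
```

```text
[0.51477732 0.34413982 0.04785606]
```

View pics/s6.png

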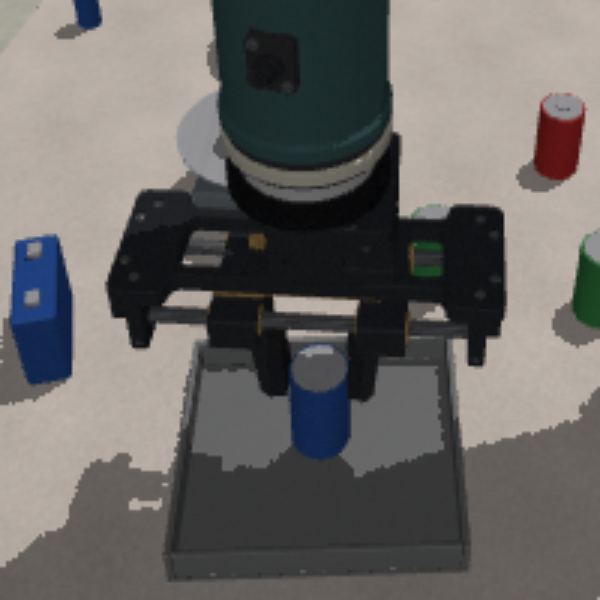

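>>> servo_tool(
  rows=[
    [-1,[0,0,-8],0],
    [-1,[0,0,-6],0],
    [-1,[0,0,-3],0],
    [-1,[0,0,-2],0],
    [-1,[0,0,0],0],
    [-1,[0,0,0],0],
    [-1,[0,0,0],0],
  ],
)

```text
time_s: 23.85
eef_pos: [0.5132, 0.3435, 0.027]
tcp_rot: [-0.076, 1.57, 0.075]
contact_force: [-0.3, -0.3, 0.3]
gripper_width: 0.371
```

>>> servo_tool(
  rows=[
    [-1,[0,0,-1],0],
    [-1,[0,0,0],0],
    [-1,[0,0,0],0],
  ],
)

```text
time_s: 24.15
eef_pos: [0.5135, 0.3436, 0.0268]
tcp_rot: [-0.075, 1.569, 0.076]
contact_force: [-2.6, -0.5, 5.8]
gripper_width: 0.373
```

Contact with the tray floor (5.8 N); release and withdraw.

>>> servo_tool(
  rows=[
    [0.2,[0,0,0],0],
    [0.2,[0,0,0],0],
    [0.2,[0,0,0],0],
    [0.8,[0,0,0],0],
    [0.8,[0,0,0],0],
    [0.8,[0,0,0],0],
    [0.8,[0,0,0],0],
  ],
)

```text
time_s: 24.85
eef_pos: [0.5133, 0.3435, 0.0259]
tcp_rot: [-0.075, 1.57, 0.075]
contact_force: [-0.5, 0.3, -0.1]
gripper_width: 0.893
```

>>> servo_tool(
  rows=[
    [0.8,[0,0,10],0],
    [0.8,[0,0,25],0],
    [0.8,[0,0,40],0],
    [0.8,[0,0,40],0],
    [0.8,[0,0,40],0],
    [0.8,[0,0,40],0],
    [0.8,[-10,40,0],0],
    [0.8,[-20,45,0],0],
    [0.8,[-20,45,0],0],
    [0.8,[-20,45,0],0],
    [0.8,[-10,20,0],0],
    [0.8,[0,0,0],0],
  ],
)

```text
time_s: 26.05
eef_pos: [0.4312, 0.5415, 0.2216]
tcp_rot: [-0.078, 1.569, 0.08]
contact_force: [1.1, -0.1, 0.1]
gripper_width: 0.898
```

>>> servo_tool(
  rows=[
    [0.8,[0,0,0],0],
    [0.8,[0,0,0],0],
    [0.8,[0,0,0],0],
    [0.8,[0,0,0],0],
  ],
)

```text
time_s: 26.45
eef_pos: [0.4342, 0.5374, 0.2213]
tcp_rot: [-0.074, 1.569, 0.074]
contact_force: [-0.2, 0.4, -0.3]
gripper_width: 0.897
```

```bash
python3 - <<'E'
from plant import bot, snapshot, job
from h import *
s=snapshot("top"); t=snapshot("side"); o=bot.observe();print(o["time_s"],o["eef_pos"],o["contact_force"])
cv2.imwrite("pics/c7.png",np.hstack([cv2.resize(a["image"],(400,300)) for a in(t,s)]))
W,ok=cloud(s)
for n,(x,y,z) in dict(B=(.514,.344,.065),A=(.601,.135,.124)).items():
  m=ok&(abs(W[...,0]-x)<.045)&(abs(W[...,1]-y)<.045)&(abs(W[...,2]-z)<.012)
  w=W[m];print(n,len(w),cv2.minEnclosingCircle(w[:,:2].astype(np.float32)) if len(w) else 0,np.median(w[:,2]))
E
```

```text
26.55 [0.43395473 0.53770783 0.22117397] [-0.17303755 -0.75651569 -0.10417869]
B 146 ((0.5127567648887634, 0.34223470091819763), 0.01720341667532921) 0.06256743883039939
A 158 ((0.6020697951316833, 0.1352318674325943), 0.01713770627975464) 0.12188498683728025
```

View pics/c7.png

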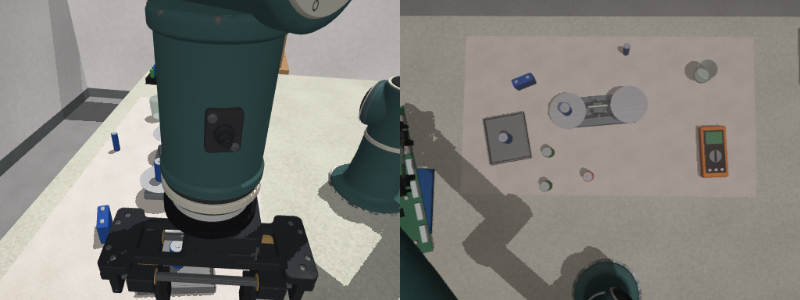

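The top view shows B upright at the tray centre (503,138) and A upright on its lowered pan (564,108). The arm is clear of both.

```bash
python3 -c "
from plant import job
print(job.finish_job())"
```

```text
the job is handed in; nothing more can be done
None
```

I weighed both stout blue cells on the balance, then stood the heavier one in the tray and handed the job in at about 26.6 s. The lighter one is still standing on its pan.

- **Weighing:** I set one cell on each pan, let go and gave the balance about 3 s to settle. The pan at negative y (the cell that started at x 0.444, y -0.120) sank to 63 mm and the other rose to 87 mm. That made the negative-y cell the heavier one.
- **Heavier cell:** I took it from the lower pan and lowered it until it touched the tray floor (about 6 N) before letting go. The last top view puts it within about 2 mm of the tray's measured centre. Its top is at about 63 mm, against 65 mm expected, which is within the camera's error.
- **Lighter cell:** It is upright within a few mm of its pan's centre. The pan is down, with the cell's top at about 122 mm against 124 mm expected.
- **Arm:** It ended clear of everything with only noise on the force reading.

No check failed or disagreed. In the last side view the arm hid most of the tray, so the final check of that cell rests on the top camera.

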